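# Press a cooler's four push pins home crisscross

## Task

Fasten the cooler with the orange-capped push pins to its circuit board by pressing the four pins crisscross in two passes: first press each pin about half way in, one diagonal pair and then the other, and only then press them all fully home, again one diagonal pair and then the other. Do not touch the other board, the one with the white-capped pins.

Things in the scene. Friction and masses are not known exactly. Their poses are not given: they have to be found in the camera images.
- pin_a (a point): Centre of the top face of an orange-capped push pin, z up. Cap 22 mm across, 8 mm thick, on a 10 mm stem. Above the work surface the cap's top is at 63 to 66 mm as found (up), 54 mm half way in, 42 mm fully home (travel 24 mm straight down to a hard stop). pin_a to pin_d stand in that order round the corners of an 80 mm square; pin_a is diagonally opposite pin_c.
- pin_b (a point): Same point on the next orange-capped pin, diagonally opposite pin_d; same sizes and heights as pin_a. Every pin moves when its cap is pushed down with about 7 N, does not spring back and stays where it is left.
- pin_c (a point): Same point on the orange-capped pin diagonally opposite pin_a; same sizes and heights. Every pin's stem is black above and yellow below: when the yellow has just gone into the grey collar, the pin is half way in.
- pin_d (a point): Same point on the orange-capped pin diagonally opposite pin_b; same sizes and heights. The cooler's aluminium fins between the pins are 36 mm high, always lower than the caps.
- other_board: The other job, not to be touched: a blue circuit board on a 170 x 150 mm plate (along its x, y), fixed to the bench, with a like cooler whose white-capped pins stand up to 66 mm above the bench. Origin: centre of the plate's underside, z up. The orange-pinned cooler, centred between its pins, has an equal fixed plate with a green board; which lies left or right varies.
Things that resemble listed ones, but are neither listed nor needed, are in the scene too. What is shaped like the part that bears pin_a but pink or purple is not meant.

How it is judged:
By the outcome, as a careful person would: the job done as asked, in the order asked, and still so for the second after the job is handed in, with the robot touching nothing.
It also fails if it takes over 45 s, if anything falls off the work surface, if the arm or the gripper's body presses on something with over 40 N, if the wrist force passes 120 N, or if a joint passes its speed limit or range.

## Robot

A 6-joint arm with a two-finger parallel gripper is mounted at the origin on the work surface. World frame = base frame: x ahead of the robot, y to its left, z up, the work surface at z = 0. Lengths are in m, angles in rad, forces in N, time in s.
With the tool pointing down it reaches from about 0.35 to 0.975 m from the base axis. Payload 4.9 kg.
Tool frame: the origin (TCP) lies midway between the tips of the shut fingers; the grasp point (between the pads) lies 19 mm behind it; y points along the fingers, z is the direction in which the jaws open and shut, and the axes are right-handed (so a half turn about y gives the same grasp; the last joint's range is limited). The gripper opens to 85 mm and grips with 20 to 120 N. Pads are 22 mm wide; open, the fingers measure 114 mm over their backs; the gripper's body (76 mm by 85 mm) begins 54 mm behind the grasp point. The pads swing forward as they close: fully open they stand 13 mm farther back than shut.
Start: joints at [1.105, 0.053, 1.613, -0, 1.476, -0.119], TCP at [0.212, 0.588, 0.231] pointing down, gripper open.
Joint ranges: [-3.01, 3.01], [-1.01, 2.22], [0.06, 2.58], [-1.02, 4.17], [0.09, 2.62], [-3.14, 3.14]. Speed limits (rad/s): [2.57, 2.57, 3.14, 3.14, 3.14, 3.14].

## Interface

Orientations are given as a unit quaternion [w, x, y, z].
In Python, from plant import * gives the robot as it stands.
- The arm moves only by the shell command python3 -m crank 'ROWS'. ROWS is JSON, a list that holds one entry, the list of rows, each a list of 5 numbers: the gripper command: -1 is shut, 1 is fully open, values between are in proportion, then the shift along the tool's x, y, z in cm, then the turn about the tool's y in degrees. In form: [[[jaw, dx, dy, dz, twist], ...]]. A call has 1 to 8 rows; each row shifts and turns the commanded pose from where the row before left it, along the tool's axes as they then stand; what a row does not reach is not made up. A row lasts 1/8 s, in which the tool goes at most 62.5 mm and 10.7 degrees, less where a joint would pass 70% of its speed; a pose out of reach is approached as far as the arm can. A call with a gripper value outside its range is refused whole. The fingers move at their own pace and stop on an object; the grip force is fixed at half the most. Time passes only in rows, so rows that do not move let the fingers close. It gives the time, the measured TCP pose, the force and the opening at its end, in the units of the state.
- state(): the state, without advancing time (a new reading comes with each control period).
- grab_frame(name): name is "scene" or "top"; returns a dict with "frame" (420x560x3 uint8, red, green, blue), "fx", "fy", "cx", "cy" (pixels), "pose" (4x4, takes a point from camera to world coordinates). Camera axes: x right, y up, looking along -z (the intrinsics and any distortion apply to the point x, -y, -z); pixel columns grow to the right and rows downward; lengths in m; the calibration is good to about 2 mm. A picture is of the moment at which its call begins. There is no depth.
- job_done(): hands the job in, once; it reports no verdict.
The state is a dict: "time": time; "joint_pos": joint angles; "joint_vel": joint speeds; "joint_efforts": joint torques, N m; "tool_pos": TCP position; "tool_rot": TCP orientation; "contact_force": force on the tool from outside, world axes, zero at the start; "ft_torque": the same for the moment, N m; "gripper_width": opening from 0.0 (shut) to 1.0 (fully open).
Only numpy, scipy, OpenCV 4.12 (cv2) and the standard library are available. Lean on these libraries where they do the work, as an engineer would, in place of code of your own. Each camera call takes 0.05 s, during which the arm holds its last target.

## Working session

There is one attempt and no reset: what is moved stays moved. The work goes in short steps, Python scripts to look and compute and a shell command to move; the robot and the scene stay as the last step left them, time stands still between calls to the robot, and variables do not carry over. Pictures are saved under pics/ and viewed, and the job is handed in when it is done.

```bash
mkdir -p pics; ls; python3 - <<'E'
from plant import *
import cv2
s=state()
for k,v in s.items(): print(k,v)
for n in("scene","top"):
    g=grab_frame(n); print({k:v for k,v in g.items() if k!='frame'})
    cv2.imwrite(f"pics/{n}0.png",g['frame'][:,:,::-1])
E
```

```text
pics
time 0.0
joint_pos [ 1.10503011e+00  5.33402765e-02  1.61433076e+00  1.68720064e-05
  1.47598977e+00 -1.19021881e-01]
joint_vel [ 1.70461931e-04 -4.07837635e-04 -6.75583125e-05  7.93821341e-05
  5.39521472e-04  1.26222524e-03]
joint_efforts [ 7.79709735e-04 -3.93682158e+01 -3.70181000e+01 -1.11410063e-04
  7.24529615e-03 -2.94798959e-06]
tool_pos [0.21211922 0.58722794 0.23005134]
tool_rot [-0.69580737  0.69720428 -0.12219636  0.12176346]
contact_force [-0.02037385  0.44946152  0.06594158]
ft_torque [0.01875668 0.01231793 0.01981992]
gripper_width 0.998914894971051
{'fx': 516.0640635674196, 'fy': 516.0640635674196, 'cx': 284.94484148231766, 'cy': 210.2169321651459, 'pose': array([[ 0.71168136, -0.53820783,  0.45148863,  1.13356618],
       [ 0.70248834,  0.54929738, -0.45252902, -0.54908712],
       [-0.00444686,  0.63922197,  0.76900943,  1.33274873],
       [ 0.        ,  0.        ,  0.        ,  1.        ]])}
{'fx': 523.963384785852, 'fy': 523.963384785852, 'cx': 275.1073683949661, 'cy': 208.0728177400851, 'pose': array([[ 3.74778593e-04,  9.77975893e-01, -2.08717543e-01,
         1.56500517e-01],
       [-9.99995627e-01,  9.78801767e-04,  2.79069775e-03,
         1.90832296e-01],
       [ 2.93352823e-03,  2.08715584e-01,  9.77971983e-01,
         1.40052099e+00],
       [ 0.00000000e+00,  0.00000000e+00,  0.00000000e+00,
         1.00000000e+00]])}
```

View pics/scene0.png

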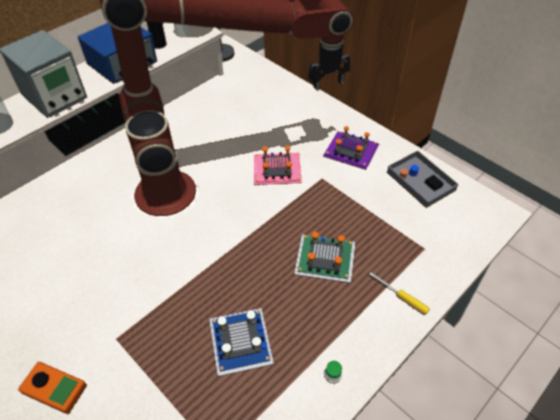

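View pics/top0.png

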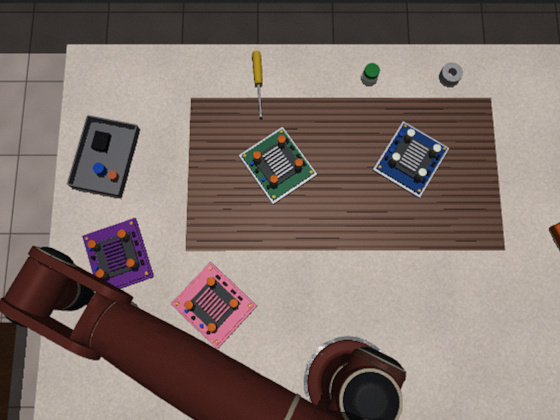

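The orange-pinned candidates in the top view are green (278,165), pink (212,304) and purple (118,255). Only the green board fits the description. The white-pinned blue board at (411,158) is the one to avoid. I'll check this in a crop and triangulate the pins.

```bash
cat > h.py <<'E'
from plant import *
import cv2, numpy as np
from scipy.optimize import least_squares
def proj(g,P):
    T=np.linalg.inv(g['pose']); p=T[:3,:3]@np.asarray(P)+T[:3,3]
    return np.array([g['cx']+g['fx']*p[0]/-p[2], g['cy']+g['fy']*(-p[1])/-p[2]])
def ray(g,uv,z):
    d=np.array([(uv[0]-g['cx'])/g['fx'],-(uv[1]-g['cy'])/g['fy'],-1.])
    d=g['pose'][:3,:3]@d;o=g['pose'][:3,3]
    return o+d*(z-o[2])/d[2]
def blobs(g,x0,y0,x1,y1,lo=(3,150,130),hi=(16,255,255),amin=15):
    h=cv2.cvtColor(g['frame'],cv2.COLOR_RGB2HSV)
    m=cv2.inRange(h,np.array(lo),np.array(hi)); k=np.zeros_like(m);k[y0:y1,x0:x1]=m[y0:y1,x0:x1]
    n,l,st,c=cv2.connectedComponentsWithStats(k)
    return [(c[i].round(2),int(st[i,4])) for i in range(1,n) if st[i,4]>=amin]
def crop(g,x0,y0,x1,y1,f,name):
    cv2.imwrite(name,cv2.resize(g['frame'][y0:y1,x0:x1,::-1],None,fx=f,fy=f,interpolation=cv2.INTER_CUBIC))
E
python3 - <<'E'
from h import *
gt=grab_frame("top");gs=grab_frame("scene")
print("top");B=blobs(gt,235,120,320,210)
for b in B: print(b,ray(gt,b[0],.064).round(4))
print("scene");C=blobs(gs,290,220,360,285)
for b in C: print(b,ray(gs,b[0],.064).round(4))
crop(gt,235,120,320,210,6,"pics/ct.png");crop(gs,290,225,362,285,8,"pics/cs.png")
E
```

```text
top
(array([281.23, 138.55]), 47) [0.6326 0.1707 0.064 ]
(array([256.68, 154.57]), 47) [0.5875 0.2362 0.064 ]
(array([298.5, 162. ]), 44) [0.567  0.1249 0.064 ]
(array([273.5 , 178.35]), 48) [0.522  0.1913 0.064 ]
scene
(array([314.67, 234.12]), 43) [0.5212 0.1935 0.064 ]
(array([340.65, 237.6 ]), 43) [0.587  0.2393 0.064 ]
(array([310.86, 255.61]), 36) [0.5673 0.1264 0.064 ]
(array([338. , 259.5]), 38) [0.6341 0.1724 0.064 ]
```

```bash
python3 - <<'E'
import cv2,numpy as np
a=cv2.imread("pics/ct.png");b=cv2.imread("pics/cs.png");print(a.shape,b.shape)
E
```

```text
(540, 510, 3) (480, 576, 3)
```

View pics/ct.png

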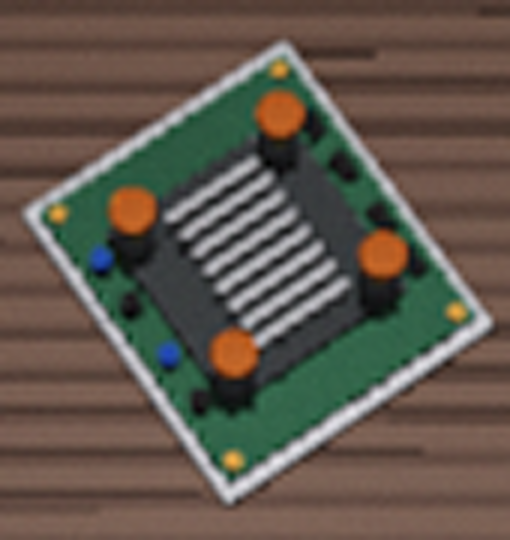

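View pics/cs.png

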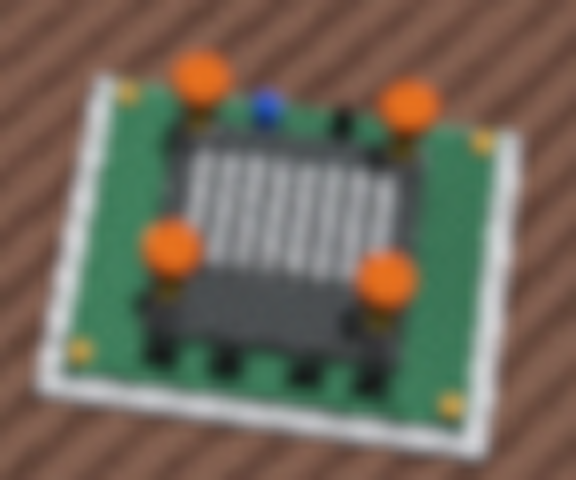

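This confirms the green board with four orange caps. In top-view pixels they are (281,139) far, (257,155), (299,162) and (274,178) near. The diagonal pairs are far/near and (257,155)/(299,162). Side and diagonal lengths come out near 81 and 114 mm, which fits. Next I'll refine the square with both views and work out the tool axes.

```bash
cat >> h.py <<'E'
from scipy.spatial.transform import Rotation as R
def axes(): 
    q=state()['tool_rot']; return R.from_quat([q[1],q[2],q[3],q[0]]).as_matrix()
def go(target):
    s=state(); M=axes(); d=M.T@(np.array(target)-s['tool_pos'])*100
    print("tool",s['tool_pos'].round(4),"t",round(s['time'],2),"shift cm",d.round(2))
E
python3 - <<'E'
from h import *
A=np.array([[.6326,.1707],[.5875,.2362],[.522,.1913],[.567,.1249]]);B=np.array([[.6341,.1724],[.587,.2393],[.5212,.1935],[.5673,.1264]])
m=(A+B)/2
f=lambda p:(np.array([[p[0]+.05657*np.cos(p[2]+k*np.pi/2),p[1]+.05657*np.sin(p[2]+k*np.pi/2)] for k in range(4)])-m).ravel()
r=least_squares(f,[.577,.182,-.2]);print(r.x,(f(r.x)*1000).round(1)); print((m.ravel()+f(r.x)).reshape(4,2).round(4))
print(axes().round(3)); P=(m.ravel()+f(r.x)).reshape(4,2)
go([*P[0],.10])
E
```

```text
[ 0.5773375   0.1818375  -0.18093498] [-0.4  0.1  0.3 -0.3  0.1 -0.4  0.   0.5]
[[0.633  0.1717]
 [0.5875 0.2375]
 [0.5217 0.192 ]
 [0.5672 0.1262]]
[[ 0.94  -0.001  0.34 ]
 [-0.34  -0.001  0.94 ]
 [-0.    -1.    -0.001]]
tool [0.2123 0.5874 0.2305] t 0.2 shift cm [ 53.7   13.07 -24.79]
```

```bash
python3 -m crank '[[[-1,5.4,0,-2.5,0],[-1,5.4,0,-2.5,0],[-1,5.4,0,-2.5,0],[-1,5.4,0,-2.5,0],[-1,5.4,0,-2.5,0],[-1,5.4,0,-2.5,0],[-1,5.4,1.5,-2.5,0],[-1,5.4,1.5,-2.5,0]]]'
python3 - <<'E'
from h import *
go([.633,.1717,.08])
E
```

```text
time: 1.2
tool_pos: [0.552, 0.2514, 0.2012]
tool_rot: [0.697, -0.696, 0.122, -0.122]
contact_force: [0.7, 0.7, -0.5]
gripper_width: -0.001
tool [0.552  0.2514 0.2012] t 1.2 shift cm [10.32 12.12 -4.75]
```

```bash
python3 -m crank '[[[-1,5.2,3,-2.4,0],[-1,5.2,3,-2.4,0],[-1,0,4,0,0],[-1,0,0,0,0],[-1,0,0,0,0]]]'
python3 - <<'E'
from h import *
go([.633,.1717,.064])
for n in("scene","top"):
    g=grab_frame(n); u=proj(g,[.633,.1717,.064]).astype(int); print(u)
    crop(g,u[0]-45,u[1]-45,u[0]+45,u[1]+45,6,f"pics/{n}1.png")
E
```

```text
time: 1.82
tool_pos: [0.6298, 0.1756, 0.1046]
tool_rot: [0.697, -0.696, 0.121, -0.122]
contact_force: [0.3, 0.4, 1.4]
gripper_width: -0.002
tool [0.6298 0.1756 0.1046] t 1.82 shift cm [ 0.43  4.06 -0.26]
[337 259]
[280 138]
```

View pics/scene1.png

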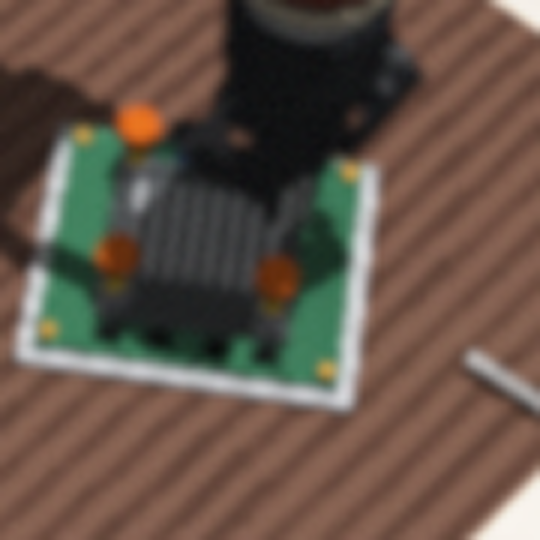

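View pics/top1.png

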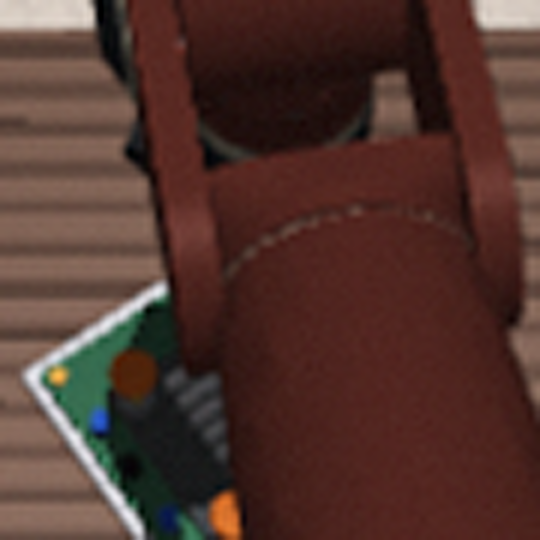

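The scene crop shows the shut fingers above the far pin's corner, which is hidden behind them, and the other three caps standing clear. I'll correct sideways and go down.

```bash
python3 -m crank '[[[-1,0.4,1.5,-0.25,0],[-1,0,2.0,0,0],[-1,0,0,0,0],[-1,0,0,0,0]]]'
python3 -m crank '[[[-1,0,0.5,0,0],[-1,0,0.5,0,0],[-1,0,0,0,0],[-1,0,0,0,0]]]'
```

```text
time: 2.42
tool_pos: [0.6321, 0.1713, 0.0677]
tool_rot: [-0.696, 0.697, -0.122, 0.122]
contact_force: [0.4, -0.0, 0.9]
gripper_width: 0.001
time: 2.92
tool_pos: [0.6332, 0.1715, 0.0594]
tool_rot: [0.697, -0.696, 0.121, -0.123]
contact_force: [0.4, -0.2, 3.5]
gripper_width: -0.003
```

```bash
python3 -m crank '[[[-1,0,0.4,0,0],[-1,0,0,0,0],[-1,0,0,0,0]]]'
python3 - <<'E'
from h import *
print(state()['contact_force'],state()['tool_pos'])
g=grab_frame("scene");crop(g,290,220,370,285,8,"pics/s2.png")
E
```

```text
time: 3.3
tool_pos: [0.6332, 0.1715, 0.0553]
tool_rot: [0.697, -0.696, 0.121, -0.123]
contact_force: [0.0, -0.3, 4.4]
gripper_width: -0.001
[ 0.0479086  -0.33408712  4.42627882] [0.63322621 0.17147271 0.05532506]
```

View pics/s2.png

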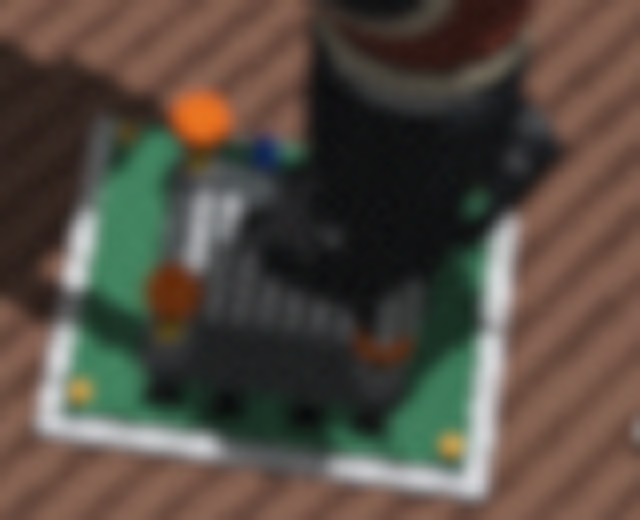

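The fingers sit on the far cap at crop (385,345), and almost no yellow is left showing there. About 1 mm more will bring it to 54.

```bash
python3 -m crank '[[[-1,0,0.1,0,0],[-1,0,0,0,0]]]'
python3 -m crank '[[[-1,0,-2,0,0],[-1,0,-3,0,0],[-1,0,0,0,0]]]'
python3 - <<'E'
from h import *
go([.5217,.192,.10])
E
```

```text
time: 3.6
tool_pos: [0.6332, 0.1715, 0.0545]
tool_rot: [0.697, -0.696, 0.121, -0.123]
contact_force: [-0.8, -0.9, 5.3]
gripper_width: -0.002
time: 3.98
tool_pos: [0.6345, 0.1717, 0.1072]
tool_rot: [0.697, -0.696, 0.12, -0.124]
contact_force: [0.3, -0.6, -0.5]
gripper_width: 0.002
tool [0.6345 0.1717 0.1072] t 3.98 shift cm [-11.31   0.65  -1.92]
```

```bash
python3 -m crank '[[[-1,-5.6,0,-1,0],[-1,-5.7,0,-1,0],[-1,0,0,0,0],[-1,0,0,0,0]]]'
python3 - <<'E'
from h import *
go([.5217,.192,.069])
g=grab_frame("scene");crop(g,290,205,370,285,7,"pics/s3.png")
E
```

```text
time: 4.47
tool_pos: [0.5193, 0.1909, 0.1031]
tool_rot: [-0.696, 0.697, -0.122, 0.122]
contact_force: [0.7, -0.1, 0.3]
gripper_width: -0.0
tool [0.5193 0.1909 0.1031] t 4.47 shift cm [0.18 3.41 0.18]
```

View pics/s3.png

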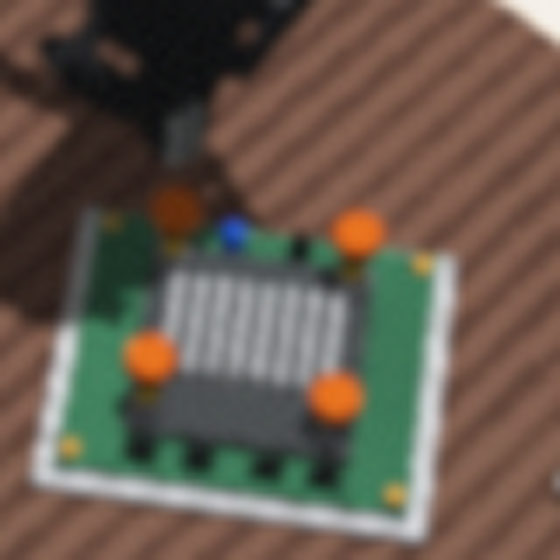

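The far pin at crop (337,398) now shows no yellow, and the other three still do. The tip is directly over the near pin. Pressing it half way.

```bash
python3 -m crank '[[[-1,0.2,1.5,0.2,0],[-1,0,1.8,0,0],[-1,0,0,0,0]]]'
python3 -m crank '[[[-1,0,0.5,0,0],[-1,0,0.5,0,0],[-1,0,0.4,0,0],[-1,0,0,0,0],[-1,0,0,0,0]]]'
```

```text
time: 4.9
tool_pos: [0.5202, 0.1915, 0.0671]
tool_rot: [-0.696, 0.697, -0.124, 0.12]
contact_force: [-0.1, 0.5, 0.2]
gripper_width: 0.0
time: 5.52
tool_pos: [0.5224, 0.1922, 0.0572]
tool_rot: [0.697, -0.696, 0.122, -0.122]
contact_force: [-2.6, -0.8, 5.8]
gripper_width: -0.001
```

```bash
python3 -m crank '[[[-1,0,0.25,0,0],[-1,0,0,0,0],[-1,0,0,0,0]]]'
```

```text
time: 5.9
tool_pos: [0.5224, 0.1922, 0.0546]
tool_rot: [0.697, -0.696, 0.122, -0.122]
contact_force: [-2.3, -0.7, 5.7]
gripper_width: 0.0
```

```bash
python3 -m crank '[[[-1,0,-2,0,0],[-1,0,-3,0,0],[-1,0,0,0,0],[-1,0,0,0,0]]]'
python3 - <<'E'
from h import *
go([.5875,.2375,.069])
g=grab_frame("scene");crop(g,290,205,370,285,7,"pics/s4.png")
for b in blobs(g,285,215,365,285): print(b)
E
```

```text
time: 6.4
tool_pos: [0.5218, 0.1921, 0.1037]
tool_rot: [0.697, -0.696, 0.122, -0.122]
contact_force: [-1.3, -0.3, -0.3]
gripper_width: -0.0
tool [0.5218 0.1921 0.1037] t 6.4 shift cm [4.64 3.47 6.5 ]
(array([340.67, 237.76]), 45)
(array([310.86, 255.61]), 36)
(array([337.5 , 261.37]), 38)
```

View pics/s4.png

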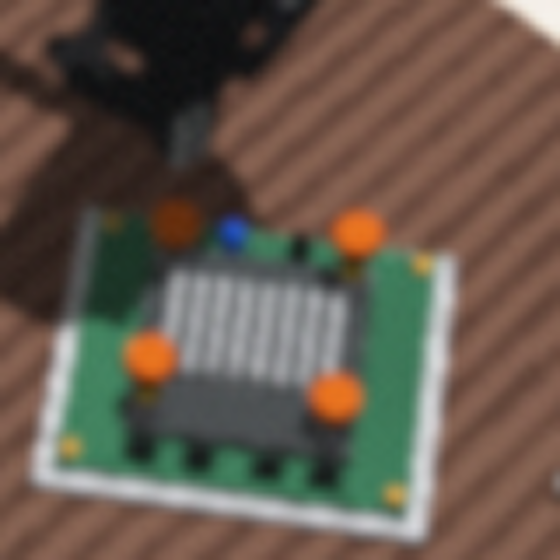

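The near pin at crop (177,222) has dropped and its yellow is gone. On to the second diagonal pair.

```bash
python3 -m crank '[[[-1,2.3,0,3.2,0],[-1,2.3,0,3.3,0],[-1,0,1.5,0,0],[-1,0,0,0,0],[-1,0,0,0,0]]]'
python3 - <<'E'
from h import *
go([.5875,.2375,.067])
E
```

```text
time: 7.08
tool_pos: [0.5859, 0.237, 0.0877]
tool_rot: [-0.696, 0.697, -0.123, 0.121]
contact_force: [0.3, -0.0, 0.0]
gripper_width: -0.0
tool [0.5859 0.237  0.0877] t 7.08 shift cm [0.14 2.07 0.11]
```

```bash
python3 -m crank '[[[-1,0.15,2.0,0.1,0],[-1,0,0,0,0]]]'
python3 -m crank '[[[-1,0,0.5,0,0],[-1,0,0.5,0,0],[-1,0,0.2,0,0],[-1,0,0,0,0],[-1,0,0,0,0]]]'
```

```text
time: 7.32
tool_pos: [0.5871, 0.2373, 0.0662]
tool_rot: [-0.696, 0.697, -0.124, 0.121]
contact_force: [0.8, -0.3, -0.1]
gripper_width: -0.001
time: 7.95
tool_pos: [0.5891, 0.238, 0.0579]
tool_rot: [-0.696, 0.697, -0.122, 0.122]
contact_force: [-2.7, -1.8, 5.4]
gripper_width: -0.002
```

```bash
python3 -m crank '[[[-1,0,0.35,0,0],[-1,0,0,0,0],[-1,0,0,0,0]]]'
```

```text
time: 8.32
tool_pos: [0.5892, 0.238, 0.0543]
tool_rot: [-0.696, 0.697, -0.122, 0.122]
contact_force: [-3.5, -1.9, 5.8]
gripper_width: 0.002
```

```bash
python3 -m crank '[[[-1,0,-2,0,0],[-1,0,-3,0,0],[-1,0,0,0,0],[-1,0,0,0,0]]]'
python3 - <<'E'
from h import *
go([.5672,.1262,.069])
g=grab_frame("scene");crop(g,290,205,370,285,7,"pics/s5.png")
for b in blobs(g,285,215,365,285): print(b)
E
```

```text
time: 8.82
tool_pos: [0.589, 0.238, 0.1033]
tool_rot: [0.697, -0.696, 0.122, -0.122]
contact_force: [-0.5, -0.1, 0.3]
gripper_width: -0.006
tool [0.589  0.238  0.1033] t 8.82 shift cm [  1.75   3.43 -11.26]
(array([310.86, 255.61]), 36)
(array([337.5 , 261.37]), 38)
```

View pics/s5.png

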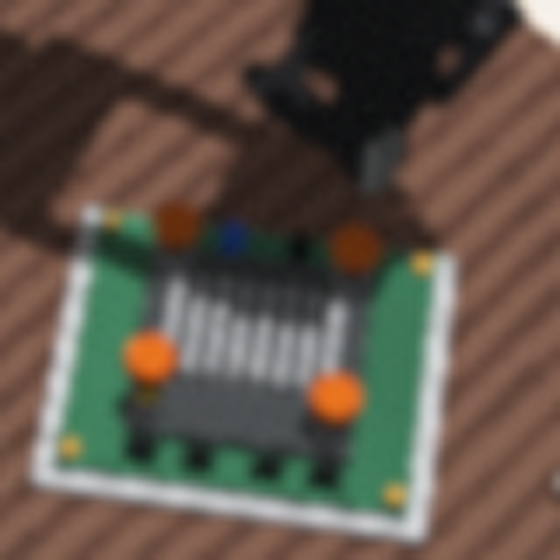

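Three pins are now half way in, and only the one at crop (150,357) still shows yellow. That is pin d, next.

```bash
python3 -m crank '[[[-1,0.9,0,-5.6,0],[-1,0.9,0,-5.6,0],[-1,0,1.5,0,0],[-1,0,0,0,0],[-1,0,0,0,0]]]'
python3 - <<'E'
from h import *
go([.5672,.1262,.067])
E
```

```text
time: 9.5
tool_pos: [0.5676, 0.1275, 0.0877]
tool_rot: [-0.697, 0.697, -0.122, 0.121]
contact_force: [-0.0, 0.1, 0.3]
gripper_width: -0.004
tool [0.5676 0.1275 0.0877] t 9.5 shift cm [ 0.    2.07 -0.14]
```

```bash
python3 -m crank '[[[-1,0,2.0,-0.1,0],[-1,0,0,0,0]]]'
python3 -m crank '[[[-1,0,0.5,0,0],[-1,0,0.5,0,0],[-1,0,0.2,0,0],[-1,0,0,0,0],[-1,0,0,0,0]]]'
```

```text
time: 9.75
tool_pos: [0.5656, 0.1261, 0.0656]
tool_rot: [-0.696, 0.697, -0.123, 0.12]
contact_force: [0.3, 0.5, -0.9]
gripper_width: -0.004
time: 10.38
tool_pos: [0.5677, 0.126, 0.0572]
tool_rot: [0.697, -0.696, 0.122, -0.122]
contact_force: [-2.9, 0.2, 5.4]
gripper_width: -0.002
```

```bash
python3 -m crank '[[[-1,0,0.3,0,0],[-1,0,0,0,0],[-1,0,0,0,0]]]'
python3 -m crank '[[[-1,0,-2,0,0],[-1,0,-3,0,0],[-1,0,0,0,0],[-1,0,0,0,0]]]'
python3 - <<'E'
from h import *
go([.633,.1717,.064])
g=grab_frame("scene");crop(g,290,205,370,285,7,"pics/s6.png")
for b in blobs(g,285,215,365,285): print(b)
E
```

```text
time: 10.75
tool_pos: [0.5677, 0.126, 0.0541]
tool_rot: [0.697, -0.696, 0.122, -0.122]
contact_force: [-3.9, -0.6, 6.4]
gripper_width: 0.0
time: 11.25
tool_pos: [0.5675, 0.1256, 0.1034]
tool_rot: [-0.697, 0.697, -0.122, 0.122]
contact_force: [-0.2, -0.4, 0.4]
gripper_width: -0.001
tool [0.5675 0.1256 0.1034] t 11.25 shift cm [4.59 3.94 6.56]
(array([340.28, 239.6 ]), 40)
(array([337.5 , 261.37]), 38)
```

View pics/s6.png

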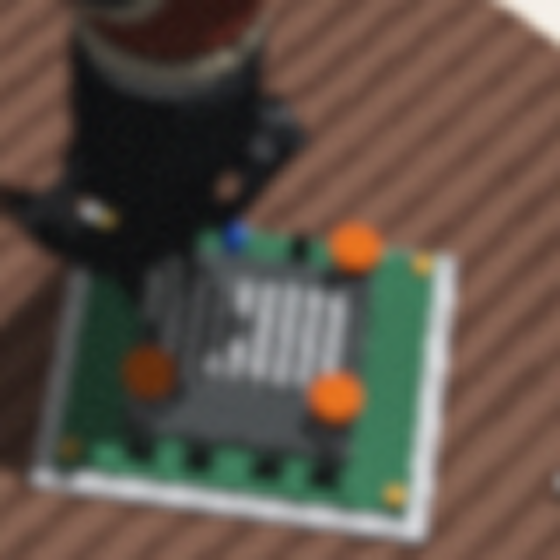

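All four pins are half way in with no yellow showing. Second pass: far pin (a) first.

```bash
python3 -m crank '[[[-1,2.3,0,3.3,0],[-1,2.3,0,3.3,0],[-1,0,1.5,0,0],[-1,0,0,0,0],[-1,0,0,0,0]]]'
python3 - <<'E'
from h import *
go([.633,.1717,.058])
E
```

```text
time: 11.92
tool_pos: [0.6319, 0.1715, 0.0872]
tool_rot: [-0.696, 0.697, -0.123, 0.121]
contact_force: [0.1, 0.2, -0.7]
gripper_width: -0.001
tool [0.6319 0.1715 0.0872] t 11.93 shift cm [0.1  2.92 0.06]
```

```bash
python3 -m crank '[[[-1,0,2.8,0,0],[-1,0,0,0,0],[-1,0,0.5,0,0],[-1,0,0.5,0,0],[-1,0,0.4,0,0],[-1,0,0,0,0],[-1,0,0,0,0]]]'
```

```text
time: 12.8
tool_pos: [0.634, 0.1721, 0.0481]
tool_rot: [0.697, -0.696, 0.121, -0.123]
contact_force: [-1.3, -1.2, 5.7]
gripper_width: -0.001
```

```bash
python3 -m crank '[[[-1,0,0.4,0,0],[-1,0,0.3,0,0],[-1,0,0,0,0],[-1,0,0,0,0]]]'
```

```text
time: 13.3
tool_pos: [0.6341, 0.1721, 0.0419]
tool_rot: [0.697, -0.696, 0.121, -0.123]
contact_force: [-3.4, -1.1, 9.6]
gripper_width: -0.004
```

```bash
python3 -m crank '[[[-1,0,0.15,0,0],[-1,0,0,0,0],[-1,0,0,0,0]]]'
```

```text
time: 13.68
tool_pos: [0.6342, 0.1722, 0.0418]
tool_rot: [-0.696, 0.697, -0.121, 0.122]
contact_force: [-8.3, -2.5, 16.2]
gripper_width: -0.003
```

Hard stop: the force rose to 16 N with no further travel. Next, the diagonally opposite pin (c).

```bash
python3 -m crank '[[[-1,0,-3,0,0],[-1,0,-3,0,0],[-1,0,0,0,0],[-1,0,0,0,0]]]'
python3 - <<'E'
from h import *
go([.5217,.192,.058])
E
```

```text
time: 14.18
tool_pos: [0.6327, 0.172, 0.0969]
tool_rot: [-0.696, 0.697, -0.122, 0.122]
contact_force: [0.3, 0.2, 0.3]
gripper_width: 0.0
tool [0.6327 0.172  0.0969] t 14.18 shift cm [-11.12   3.9   -1.89]
```

```bash
python3 -m crank '[[[-1,-5.6,0,-0.9,0],[-1,-5.5,0,-1,0],[-1,0,0,0,0],[-1,0,0,0,0]]]'
python3 - <<'E'
from h import *
go([.5217,.192,.058])
E
```

```text
time: 14.68
tool_pos: [0.5223, 0.1919, 0.097]
tool_rot: [-0.696, 0.697, -0.122, 0.122]
contact_force: [0.7, -0.9, -0.1]
gripper_width: -0.001
tool [0.5223 0.1919 0.097 ] t 14.68 shift cm [-0.06  3.9  -0.01]
```

```bash
python3 -m crank '[[[-1,0,2.0,0,0],[-1,0,1.8,0,0],[-1,0,0,0,0],[-1,0,0.5,0,0],[-1,0,0.5,0,0],[-1,0,0.4,0,0],[-1,0,0,0,0],[-1,0,0,0,0]]]'
```

```text
time: 15.68
tool_pos: [0.523, 0.192, 0.0468]
tool_rot: [0.697, -0.696, 0.122, -0.122]
contact_force: [-0.8, -1.2, 6.1]
gripper_width: -0.004
```

```bash
python3 -m crank '[[[-1,0,0.4,0,0],[-1,0,0.3,0,0],[-1,0,0,0,0],[-1,0,0,0,0]]]'
```

```text
time: 16.18
tool_pos: [0.5232, 0.1921, 0.0417]
tool_rot: [-0.696, 0.697, -0.122, 0.122]
contact_force: [-6.5, -2.6, 16.5]
gripper_width: -0.002
```

Hard stop again. Up, then to pin b.

```bash
python3 -m crank '[[[-1,0,-3,0,0],[-1,0,-3,0,0],[-1,0,0,0,0],[-1,0,0,0,0]]]'
python3 - <<'E'
from h import *
go([.5875,.2375,.058])
E
```

```text
time: 16.68
tool_pos: [0.5218, 0.1918, 0.0977]
tool_rot: [-0.696, 0.697, -0.122, 0.122]
contact_force: [0.4, -0.1, 0.0]
gripper_width: -0.002
tool [0.5218 0.1918 0.0977] t 16.68 shift cm [4.63 3.97 6.53]
```

```bash
python3 -m crank '[[[-1,2.3,0,3.3,0],[-1,2.3,0,3.2,0],[-1,0,0,0,0],[-1,0,0,0,0]]]'
python3 - <<'E'
from h import *
go([.5875,.2375,.058])
E
```

```text
time: 17.18
tool_pos: [0.5863, 0.237, 0.0968]
tool_rot: [-0.696, 0.697, -0.123, 0.121]
contact_force: [0.4, -0.5, -0.6]
gripper_width: -0.005
tool [0.5863 0.237  0.0968] t 17.18 shift cm [0.1  3.88 0.1 ]
```

```bash
python3 -m crank '[[[-1,0,2.0,0,0],[-1,0,1.8,0,0],[-1,0,0,0,0],[-1,0,0.5,0,0],[-1,0,0.5,0,0],[-1,0,0.4,0,0],[-1,0,0,0,0],[-1,0,0,0,0]]]'
python3 -m crank '[[[-1,0,0.4,0,0],[-1,0,0.3,0,0],[-1,0,0,0,0],[-1,0,0,0,0]]]'
```

```text
time: 18.18
tool_pos: [0.5882, 0.2376, 0.048]
tool_rot: [0.697, -0.696, 0.122, -0.122]
contact_force: [-1.6, -1.8, 5.6]
gripper_width: 0.001
time: 18.68
tool_pos: [0.5884, 0.2376, 0.0419]
tool_rot: [0.697, -0.696, 0.122, -0.122]
contact_force: [-5.0, -1.9, 9.5]
gripper_width: -0.0
```

```bash
python3 -m crank '[[[-1,0,0.15,0,0],[-1,0,0,0,0],[-1,0,0,0,0]]]'
python3 -m crank '[[[-1,0,-3,0,0],[-1,0,-3,0,0],[-1,0,0,0,0],[-1,0,0,0,0]]]'
python3 - <<'E'
from h import *
go([.5672,.1262,.058])
E
```

```text
time: 19.05
tool_pos: [0.5885, 0.2377, 0.0418]
tool_rot: [-0.697, 0.697, -0.122, 0.122]
contact_force: [-7.8, -2.8, 16.2]
gripper_width: -0.003
time: 19.55
tool_pos: [0.5872, 0.2373, 0.0972]
tool_rot: [-0.696, 0.697, -0.122, 0.122]
contact_force: [-0.6, -0.5, -1.2]
gripper_width: -0.001
tool [0.5872 0.2373 0.0972] t 19.55 shift cm [  1.9    3.93 -11.13]
```

```bash
python3 -m crank '[[[-1,1,0,-5.6,0],[-1,0.9,0,-5.5,0],[-1,0,0,0,0],[-1,0,0,0,0]]]'
python3 - <<'E'
from h import *
go([.5672,.1262,.058])
E
```

```text
time: 20.05
tool_pos: [0.5671, 0.1265, 0.0969]
tool_rot: [-0.696, 0.697, -0.123, 0.121]
contact_force: [-0.3, -0.1, -0.2]
gripper_width: 0.002
tool [0.5671 0.1265 0.0969] t 20.05 shift cm [ 0.03  3.89 -0.03]
```

```bash
python3 -m crank '[[[-1,0,2.0,0,0],[-1,0,1.8,0,0],[-1,0,0,0,0],[-1,0,0.5,0,0],[-1,0,0.5,0,0],[-1,0,0.4,0,0],[-1,0,0,0,0],[-1,0,0,0,0]]]'
python3 -m crank '[[[-1,0,0.4,0,0],[-1,0,0.3,0,0],[-1,0,0.1,0,0],[-1,0,0,0,0],[-1,0,0,0,0]]]'
```

```text
time: 21.05
tool_pos: [0.5684, 0.1269, 0.0474]
tool_rot: [0.697, -0.696, 0.122, -0.122]
contact_force: [-2.3, 0.4, 5.5]
gripper_width: 0.001
time: 21.68
tool_pos: [0.5687, 0.1269, 0.0418]
tool_rot: [0.697, -0.696, 0.122, -0.122]
contact_force: [-10.0, 0.3, 17.4]
gripper_width: 0.001
```

The last pin is on its stop. I'll rise and move aside (+y, away from the blue board) for a final look.

```bash
python3 -m crank '[[[-1,0,-3,0,0],[-1,0,-5,0,0],[-1,0,-5,0,0],[-1,0,0,5.5,0],[-1,0,0,5.5,0],[-1,0,0,5.5,0],[-1,-3,0,4.5,0],[-1,-3,0,4.5,0]]]'
python3 -m crank '[[[-1,-3,0,4.5,0],[-1,-3,0,4.5,0],[-1,-3,0,4.5,0],[-1,0,0,0,0],[-1,0,0,0,0]]]'
python3 - <<'E'
from h import *
P=[(.633,.1717),(.5875,.2375),(.5217,.192),(.5672,.1262)]
for n in("scene","top"):
    g=grab_frame(n); cv2.imwrite(f"pics/{n}9.png",g['frame'][:,:,::-1])
    box=(290,220,360,285) if n=="scene" else (235,120,320,210)
    print(n)
    for b in blobs(g,*box): print(b)
    print([proj(g,[*p,.042]).round(1) for p in P],[proj(g,[*p,.054]).round(1) for p in P])
    crop(g,*box,6,f"pics/{n}9c.png")
E
```

```text
time: 22.68
tool_pos: [0.5981, 0.3883, 0.1677]
tool_rot: [-0.696, 0.696, -0.122, 0.122]
contact_force: [0.9, -0.1, 0.1]
gripper_width: 0.004
time: 23.3
tool_pos: [0.5594, 0.544, 0.1677]
tool_rot: [-0.696, 0.697, -0.122, 0.122]
contact_force: [1.3, -0.9, 0.2]
gripper_width: 0.003
scene
(array([314.51, 238.74]), 35)
(array([340.14, 242.39]), 36)
(array([310.77, 259.85]), 39)
(array([337.  , 263.59]), 39)
[array([337. , 263.6]), array([339.8, 242.3]), array([314.2, 238.7]), array([310.5, 259.8])] [array([337.3, 261.3]), array([340.1, 240. ]), array([314.3, 236.4]), array([310.7, 257.5])]
top
(array([281.18, 141.11]), 45)
(array([256.83, 156.98]), 47)
(array([297.8 , 164.33]), 49)
(array([273.5, 180.5]), 52)
[array([280.7, 141.1]), array([256.5, 157.1]), array([273.2, 180.6]), array([297.6, 164.3])] [array([280.8, 139.7]), array([256.3, 155.7]), array([273.2, 179.4]), array([297.8, 163. ])]
```

View pics/scene9.png

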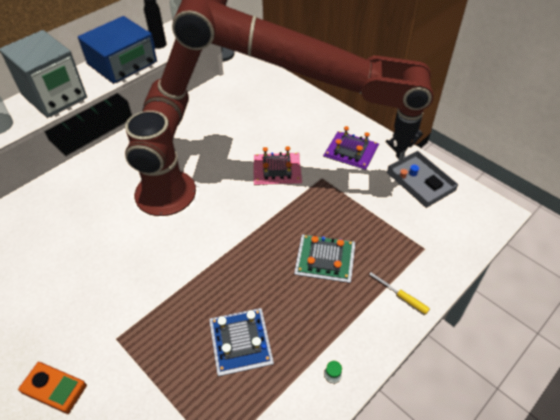

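View pics/scene9c.png

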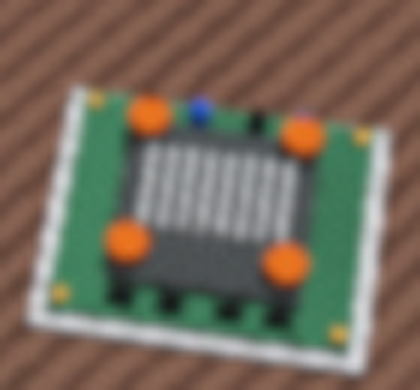

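All four caps, at scene pixels (315,239), (340,242), (311,260) and (337,264), lie within about 0.4 px of where the 42 mm height projects (0.5 px in the top view). The blue board is untouched and the arm is clear.

```bash
python3 -c "
from plant import *
print(job_done())"
```

```text
the job is handed in; nothing more can be done
None
```

The orange-pinned cooler on the green board is fastened, and the job was handed in at about 23.4 s of the 45 s allowed.

- **First pass:** I pressed the four pins half way in with shut fingers, in the order a, c, then b, d. The fingertips ended at 54.1 to 54.6 mm, and the yellow was gone on every pin.
- **Second pass:** I pressed them fully home in the same order. Each met its hard stop with the tip at 41.7 to 41.8 mm. The highest vertical force I read was 17 N.
- **Last checks:** In both cameras, all four caps sit within about 0.5 px of the 42 mm position. The arm was clear, and the white-pinned board, which I never approached, looks unchanged.

None of the checks failed or disagreed.

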